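# Pin the diagonal brace of a rack frame

## Robot

A 6-joint arm with a two-finger parallel gripper is mounted at the origin on the work surface. World frame = base frame: x ahead of the robot, y to its left, z up, the work surface at z = 0. Lengths are in m, angles in rad, forces in N, time in s.
With the tool pointing down it reaches from about 0.275 to 0.85 m from the base axis. Payload 19 kg.
Tool frame: the origin (TCP) lies at the very end of the fingers, on their centre line; the grasp point (between the pads) lies 19 mm behind it; z points along the fingers, x is the direction in which the jaws open and shut, and the axes are right-handed (so a half turn about z gives the same grasp; the last joint's range is limited). The gripper opens to 85 mm and grips with 20 to 120 N. Pads are 22 mm wide; open, the fingers measure 114 mm over their backs; the gripper's body (76 mm by 85 mm) begins 54 mm behind the grasp point. The pads swing forward as they close: fully open they stand 13 mm farther back than shut.
Start: joints at [1.08, 0.15, 1.437, -0, 1.554, -0.134], TCP at [0.201, 0.539, 0.231] pointing down, gripper open.
Joint ranges: [-2.8, 2.8], [-0.68, 2.1], [0.12, 2.68], [-1.39, 4.53], [0.16, 2.79], [-2.81, 2.81]. Speed limits (rad/s): [1.89, 1.89, 2.22, 3.01, 3.01, 3.01].

## Interface

Orientations are given as a rotation vector (axis times angle).
In Python, from bench import * gives the robot as it stands.
- The arm moves only by the tool play_rows, never from a script. Its argument "series" is a list of rows, each an object of numbers: "jaw": the opening, from 0 (shut) to 1 (fully open); "dx", "dy", "dz": the shift along the world's x, y, z in cm; "rx", "ry", "rz": the turn, a rotation vector about the world's x, y, z in rad. In form: [{"jaw": .., "dx": .., "dy": .., "dz": .., "rx": .., "ry": .., "rz": ..}, ...]. A call has 1 to 12 rows; each row shifts and turns the pose as measured when the row begins; what a row does not reach is not made up. A row lasts 1/12 s, in which the tool goes at most 41.7 mm and 7.16 degrees, less where a joint would pass 70% of its speed; a pose out of reach is approached as far as the arm can. A call is refused whole if a number of a shift passes 4.17 or a number of a turn 0.125, either way. A call with a gripper value outside its range is refused whole. The fingers move at their own pace and stop on an object; "newtons" is the grip in N (left out, the last holds). Time passes only in rows, so rows that do not move let the fingers close. It gives the time, the measured TCP pose, the force and the opening at its end, in the units of the state.
- observe(): the state, without advancing time (a new reading comes with each control period).
- camera(name): name is "side" or "top" or "wrist"; returns the picture (480x640x3 uint8, red, green, blue); there is no depth.
- calibration(name): a dict with "K" (3x3 intrinsics, pixels), "cam_to_world" (4x4, takes a point from camera to world coordinates). Camera axes: x right, y up, looking along -z (the intrinsics and any distortion apply to the point x, -y, -z); pixel columns grow to the right and rows downward; lengths in m; the calibration is good to about 2 mm. The wrist camera is an equidistant fisheye: a pixel r from the principal point sees the ray r / f radians off the axis. A picture is of the moment at which its call begins: read the wrist's pose just before it. calibration takes no time and is no camera call; for the wrist camera it gives the pose at the moment of the call.
- hand_in(): hands the job in, once; it reports no verdict.
The state is a dict: "time_s": time; "joint_pos": joint angles; "dq": joint speeds; "joint_efforts": joint torques, N m; "ee_pos": TCP position; "tcp_rot": TCP orientation; "wrist_force": force on the tool from outside, world axes, zero at the start; "torque": the same for the moment, N m; "opening": opening from 0.0 (shut) to 1.0 (fully open).
Only numpy, scipy, OpenCV 4.12 (cv2) and the standard library are available. Lean on these libraries where they do the work, as an engineer would, in place of code of your own. Each camera call takes 0.05 s, during which the arm holds its last target. There are 200 camera calls.

## Task

Swing the loose diagonal brace round on its pivot bolt by pushing its free end until it bears on the stop screw on the other post, and hold a light steady push there for a moment (about 10 N) without bending the thin bracket. Then take the locking pin out of the fixings block and drop it fully home through the brace into the slot in the post, without forcing it, and let go, leaving the brace against the screw. Leave everything else where it is.

Things in the scene. Friction and masses are not known exactly. Their poses are not given: they have to be found in the camera images.
- frame: Rack frame lying flat, fixed to the bench: two blue posts along its y, 60 wide, 40 high, centre lines at x = -120 (near) and +120 (far), 180 of open space between them down to the bench; galvanised end struts across the posts' tops (to 55 above the bench), 30 wide, at y = -200 and +260. Origin: on the bench midway between the posts; z up. Pivot on the far post; pin slot and stop on the near one.
- pivot (a point): Axis of the pivot bolt, at the height of the far post's top face (40 above the bench); x = 120, y = -100 in the frame. The 10 mm bolt has 0.5 mm play in the brace's hole; its washer (24 across) and nut reach 67 above the bench and keep the brace from lifting off.
- post_hole (a point): Centre of the slot for the locking pin, in the near post's top face (40 above the bench); x = -120, y = 80 in the frame. 13 wide and 28 long, the long way along the stop's x axis (the way the brace's end travels), 35 deep.
- brace: Diagonal brace: steel bar 340 long, 30 wide, 15 high, lying across both posts (underside 40 above the bench), 0.35 to 0.7 kg. Origin: centre of the pivot hole, underside; x along the bar to the free end (tip at 320), z up. Starts 65 to 190 mm short of the stop at its free end; its side y = -15 meets the screw, so push side y = +15. Slides at 1 to 4 N, held only by friction; stays where left.
- brace_hole (a point): Centre of the hole for the locking pin near the brace's free end, at its top face (x = 300, z = 15 in the brace); 14 diameter, right through. With the brace on the screw it lies over the slot, within 8 mm of its middle.
- brace_edge (a point): Point on the brace's side that meets the stop screw (x = 312, y = -15, z = 8.5 in the brace).
- block: Fixings block: wooden block 160 x 50 x 50 high, fixed to the bench, with three holes along its x axis at x = -50, 0, +50, holding the locking pin and two hexagon bolts, in any order. Origin: centre of the underside.
- pin: Locking pin, plain steel, upright in the block: shank 10 across, 45 long, its last 6 tapered; above it a tall round head 20 across, 24 high. 85 g. Origin: tip of the nose, z up to the head (head from 45 to 69). In the block the head rests on its top (50 above the bench); fully home it rests on the brace's top (55).
- hex1: Hexagon bolt in the block, flat head 20 across and only 8 high, top 58 above the bench; not needed. Origin at the tip of the shank, 35 below the head.
- hex2: Another hexagon bolt, the same as hex1; not needed.
- wrench: Wrench 150 long lying on the bench inside the frame, between the posts near the end strut at y = +260; leave alone.
- tape_roll: Roll of tape, 96 across, 48 high, on the bench; leave alone. Origin under its centre.
- tube: White cylindrical tube 54 across, 200 high, standing to the left; leave alone. Origin under its centre.
- carton: Small cardboard carton 140 x 100 x 90 high, at the far left; leave alone. Origin under its centre.
- mallet: Hammer 260 long lying at the far right; leave alone.
- clips: Grey open tray 120 x 90 x 45 high with clips, at the right; leave alone. Origin under its centre.
- stop: Squaring stop, fixed on the near post beside the slot: angle bracket 22 wide, 15 high, and through it a level 8 mm stop screw 8.5 above the post's top. Origin: foot of the bracket's upright face, 40 above the bench; x level, out of that face along the screw to the brace. The screw's tip is 6 to 20 mm out (differs each time, not measured). Stiff; bends above 20 N: 1 mm too far makes 10 N or more.

How it is judged:
By the outcome, as a careful person would: the job done as asked, in the order asked, and still so for the second after the job is handed in, with the robot touching nothing.
It also fails if it takes over 67 s, if anything falls off the work surface, if the arm or the gripper's body presses on something with over 40 N, if the wrist force passes 120 N, or if a joint passes its speed limit or range.

## Working session

There is one attempt and no reset: what is moved stays moved. The work goes in short steps, Python scripts to look and compute and a tool call to move; the robot and the scene stay as the last step left them, time stands still between calls to the robot, and variables do not carry over. Pictures are saved under pics/ and viewed, about 8 in all and at most 12, crops included, and the job is handed in when it is done.

Besides the shell and the picture viewer there is one more tool, called after "Emit:" as name(argument=value, ...), one argument or row to a line, values as JSON. play_rows: Moves the arm, as the interface text tells. Its arguments: {"type":"object","properties":{"series":{"type":"array","items":{"type":"object","properties":{"jaw":{"type":"number"},"dx":{"type":"number"},"dy":{"type":"number"},"dz":{"type":"number"},"rx":{"type":"number"},"ry":{"type":"number"},"rz":{"type":"number"}}}},"newtons":{"type":"number"}},"required":["series"]}

```bash
mkdir -p pics; ls
cat > h.py <<'E'
from bench import *
import numpy as np, cv2
def ray(cal,u,v,fish=False):
    K=np.array(cal["K"]);T=np.array(cal["cam_to_world"])
    x=(u-K[0,2])/K[0,0];y=(v-K[1,2])/K[1,1]
    if fish:
        r=np.hypot(x,y);s=np.sin(r)/max(r,1e-9);d=np.array([x*s,-y*s,-np.cos(r)])
    else: d=np.array([x,-y,-1])
    return T[:3,3],T[:3,:3]@d
def atz(cal,u,v,z,fish=False):
    o,d=ray(cal,u,v,fish);return o+d*(z-o[2])/d[2]
def proj(cal,p,fish=False):
    K=np.array(cal["K"]);T=np.array(cal["cam_to_world"])
    q=T[:3,:3].T@(np.array(p)-T[:3,3]);x,y,z=q[0],-q[1],-q[2]
    if fish:
        r=np.hypot(x,y);a=np.arctan2(r,z);x,y=x/r*a,y/r*a
    else: x,y=x/z,y/z
    return K[0,0]*x+K[0,2],K[1,1]*y+K[1,2]
def snap(n,f):
    im=camera(n);cv2.imwrite("pics/"+f,im[:,:,::-1]);return im
E
python3 - <<'E'
from h import *
for n in("top","side"):
    c=calibration(n);print(n,np.round(c["K"],1).tolist(),np.round(c["cam_to_world"],3).tolist(),[k for k in c]);snap(n,n+"0.png")
print(observe())
E
```

```text
pics
top [[536.5, 0.0, 323.0], [0.0, 536.5, 249.6], [0.0, 0.0, 1.0]] [[0.08, 0.974, -0.212, 0.249], [-0.997, 0.079, -0.015, -0.011], [0.002, 0.213, 0.977, 1.493], [0.0, 0.0, 0.0, 1.0]] ['K', 'cam_to_world']
side [[466.1, 0.0, 310.6], [0.0, 466.1, 238.2], [0.0, 0.0, 1.0]] [[0.794, 0.39, -0.465, 0.024], [-0.607, 0.489, -0.626, -0.696], [-0.017, 0.78, 0.625, 0.77], [0.0, 0.0, 0.0, 1.0]] ['K', 'cam_to_world']
{'time_s': 0.1, 'joint_pos': array([ 1.08001336e+00,  1.50893960e-01,  1.43792787e+00,  3.20303631e-05,
        1.55385685e+00, -1.33966334e-01]), 'dq': array([-8.63769217e-05,  5.46170564e-04, -1.80372020e-03, -1.41642938e-03,
        5.48532531e-04, -1.09952271e-03]), 'joint_efforts': array([ 2.31376298e-04, -7.14364600e+01, -5.71798074e+01, -3.25601741e-04,
        6.98329968e-03, -1.14013440e-04]), 'ee_pos': array([0.20072481, 0.53858154, 0.23077926]), 'tcp_rot': array([ 2.58002315e+00,  1.79169003e+00, -1.54130716e-03]), 'wrist_force': array([ 0.29939496,  0.3009873 , -0.13941934]), 'torque': array([0.04712379, 0.02984242, 0.02097763]), 'opening': 0.9960776478062227}
```

View pics/top0.png

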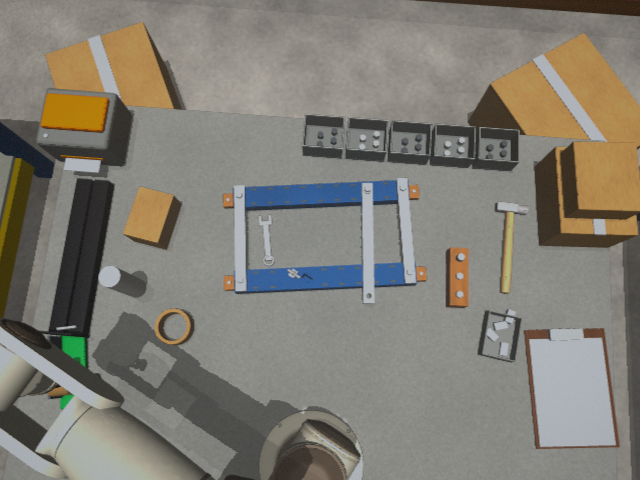

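View pics/side0.png

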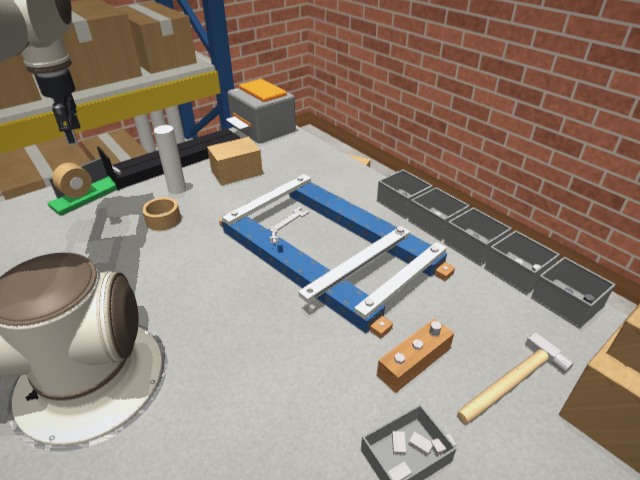

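The top view shows the brace with its pivot at about (367,188) and tip at (369,302), the stop at (293,273), and the block at (458,278). The side view shows that the pin (tall head) is in the hole farthest from the robot.

Run:
```python
from h import *
c=calibration("top");s=calibration("side")
im=cv2.imread("pics/top0.png")
a=cv2.resize(im[165:320,220:490],(810,465),interpolation=cv2.INTER_CUBIC)
b=cv2.imread("pics/side0.png")[200:400,210:470]
b=cv2.resize(b,(780,600),interpolation=cv2.INTER_CUBIC)
cv2.imwrite("pics/a.png",a[:, :800]);cv2.imwrite("pics/b.png",b)
for n,u,v,z in[("s-200far",403,182,.058),("s-200near",411,281,.058),("s260far",239,189,.058),("s260near",240,287,.058),("pivot",367,188,.065),("bhole",369,296,.055),("stop",293,273,.05),("slot",308,277,.04),("pintop",460,257,.074),("hexA",460,276,.058),("hexB",460,294,.058)]:
    print(n,np.round(atz(c,u,v,z),4))
for n,u,v,z in[("pintop",437,326,.074),("pivot",403,231,.065),("bhole",309,291,.055),("s-200far",435,247,.058),("s-200near",369,302,.058),("s260far",304,180,.058),("s260near",234,214,.058)]:
    print("side",n,np.round(atz(s,u,v,z),4))
```

```text
s-200far [ 0.7735 -0.1973  0.058 ]
s-200near [ 0.4938 -0.2326  0.058 ]
s260far [0.7156 0.2604 0.058 ]
s260near [0.4403 0.2262 0.058 ]
pivot [ 0.7452 -0.097   0.065 ]
bhole [ 0.4444 -0.1222  0.055 ]
stop [0.4913 0.0879 0.05  ]
slot [0.4852 0.0466 0.04  ]
pintop [ 0.5672 -0.359   0.074 ]
hexA [ 0.5182 -0.3643  0.058 ]
hexB [ 0.4691 -0.3656  0.058 ]
side pintop [ 0.5682 -0.3654  0.074 ]
side pivot [ 0.7432 -0.1093  0.065 ]
side bhole [ 0.4434 -0.1223  0.055 ]
side s-200far [ 0.7643 -0.1938  0.058 ]
side s-200near [ 0.5201 -0.2278  0.058 ]
side s260far [0.7026 0.2427 0.058 ]
side s260near [0.4585 0.2228 0.058 ]
```

View pics/a.png

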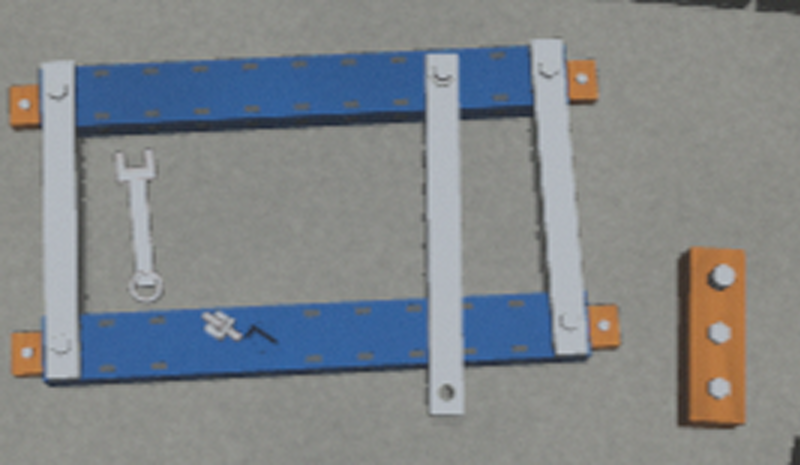

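View pics/b.png

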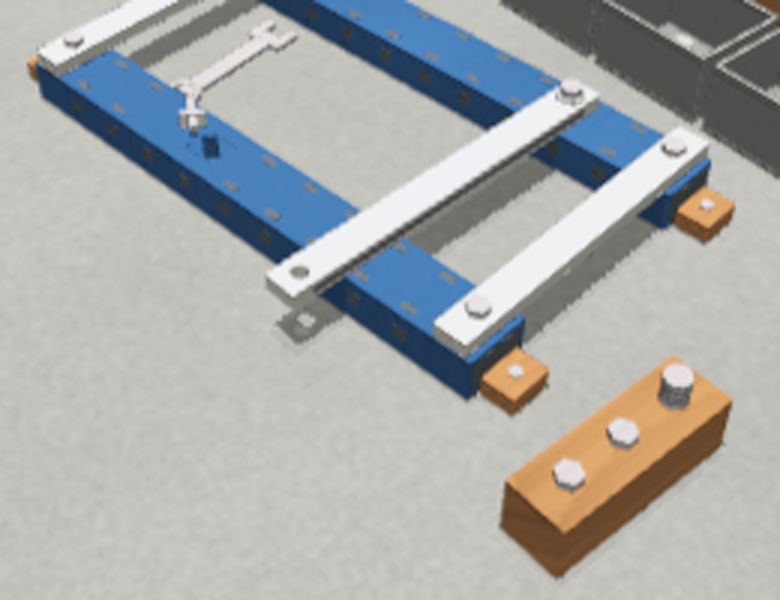

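Run:
```python
from h import *
from scipy.optimize import least_squares
c=calibration("top");s=calibration("side")
T=lambda u,v:(220+u/3,165+v/3)
S=lambda u,v:(210+u/3,200+v/3)
pts=[((.12,.26),.060,T(58,91),c),((-.12,.26),.060,T(61,343),c),((.12,-.2),.060,T(548,69),c),((-.12,-.2),.060,T(568,321),c),((.12,-.1),.066,T(443,75),c),
((-.12,.26),.060,S(74,40),s),((.12,-.2),.060,S(676,145),s),((-.12,-.2),.060,S(479,304),s),((.12,-.1),.066,S(571,89),s)]
def W(q,p,z):
    C,Sn=np.cos(q[2]),np.sin(q[2]);return [q[0]+C*p[0]-Sn*p[1],q[1]+Sn*p[0]+C*p[1],z]
f=lambda q:np.concatenate([np.subtract(proj(k,W(q,p,z)),uv) for p,z,uv,k in pts])
r=least_squares(f,[.6,0,.1]);q=r.x;print(q,np.round(r.fun.reshape(-1,2),1).tolist())
for n,p,z in[("pivot",(.12,-.1),.04),("slot",(-.12,.08),.04)]:print(n,np.round(W(q,p,z),4))
def tri(a,b):
    A=[];B=[]
    for k,uv in((c,a),(s,b)):
        o,d=ray(k,*uv);d=d/np.linalg.norm(d);P=np.eye(3)-np.outer(d,d);A.append(P);B.append(P@o)
    return np.linalg.solve(sum(A),sum(B))
print("bhole",tri(T(446,392),S(300,271)),"pin",tri(T(721,273),S(677,370)))
print("hex",tri(T(719,331),S(622,431)),tri(T(718,388),S(569,473)))
print("screw ends", [np.round(atz(c,*T(*u),.0485),4) for u in((205,315),(240,330))],[np.round(atz(s,*S(*u),.0485),4) for u in((192,128),)])
```

```text
[ 0.61199369 -0.01576199  0.1275038 ] [[-0.1, -0.5], [0.1, 0.4], [0.7, -0.4], [1.0, -0.2], [0.3, -1.5], [-1.1, -0.9], [-0.8, 0.4], [-0.7, 0.8], [0.0, -0.9]]
pivot [ 0.7437 -0.0997  0.04  ]
slot [0.4828 0.0483 0.04  ]
bhole [ 0.44587003 -0.12153868  0.05459776] pin [ 0.5700473  -0.35978857  0.07523507]
hex [ 0.51965313 -0.3632907   0.05669716] [ 0.46887065 -0.36462675  0.05645998]
screw ends [array([0.4988, 0.1015, 0.0485]), array([0.4875, 0.0685, 0.0485])] [array([0.4803, 0.0683, 0.0485])]
```

Emit:
play_rows(
  series=[
    {"jaw": 0,"dx": 1.2,"dy": -3.6,"rz": -0.08},
    {"jaw": 0,"dx": 1.2,"dy": -3.6,"rz": -0.08},
    {"jaw": 0,"dx": 1.2,"dy": -3.6},
    {"jaw": 0,"dx": 1.2,"dy": -3.6},
    {"jaw": 0,"dx": 1.2,"dy": -3.6},
    {"jaw": 0,"dx": 1.2,"dy": -3.6},
    {"jaw": 0,"dx": 1.2,"dy": -3.6},
    {"jaw": 0,"dx": 1.2,"dy": -3.6},
    {"jaw": 0,"dx": 1.2,"dy": -3.6},
    {"jaw": 0,"dx": 1.2,"dy": -3.6},
    {"jaw": 0,"dx": 1.2,"dy": -3.6},
    {"jaw": 0,"dx": 1.2,"dy": -3.6},
  ],
)

```text
$.series[0]: bad value
```

Emit:
play_rows(
  series=[
    {"jaw": 0,"dx": 1.2,"dy": -3.6,"dz": 0,"rx": 0,"ry": 0,"rz": -0.08},
    {"jaw": 0,"dx": 1.2,"dy": -3.6,"dz": 0,"rx": 0,"ry": 0,"rz": -0.08},
    {"jaw": 0,"dx": 1.2,"dy": -3.6,"dz": 0,"rx": 0,"ry": 0,"rz": 0},
    {"jaw": 0,"dx": 1.2,"dy": -3.6,"dz": 0,"rx": 0,"ry": 0,"rz": 0},
    {"jaw": 0,"dx": 1.2,"dy": -3.6,"dz": 0,"rx": 0,"ry": 0,"rz": 0},
    {"jaw": 0,"dx": 1.2,"dy": -3.6,"dz": 0,"rx": 0,"ry": 0,"rz": 0},
    {"jaw": 0,"dx": 1.2,"dy": -3.6,"dz": 0,"rx": 0,"ry": 0,"rz": 0},
    {"jaw": 0,"dx": 1.2,"dy": -3.6,"dz": 0,"rx": 0,"ry": 0,"rz": 0},
    {"jaw": 0,"dx": 1.2,"dy": -3.6,"dz": 0,"rx": 0,"ry": 0,"rz": 0},
    {"jaw": 0,"dx": 1.2,"dy": -3.6,"dz": 0,"rx": 0,"ry": 0,"rz": 0},
    {"jaw": 0,"dx": 1.2,"dy": -3.6,"dz": 0,"rx": 0,"ry": 0,"rz": 0},
    {"jaw": 0,"dx": 1.2,"dy": -3.6,"dz": 0,"rx": 0,"ry": 0,"rz": 0},
  ],
)

```text
time_s: 1.1
ee_pos: [0.341, 0.0932, 0.2254]
tcp_rot: [2.711, 1.583, -0.009]
wrist_force: [1.7, 0.9, 0.1]
opening: 0.004
```

Emit:
play_rows(
  series=[
    {"jaw": 0,"dx": 1.3,"dy": -3.4,"dz": 0,"rx": 0,"ry": 0,"rz": 0},
    {"jaw": 0,"dx": 1.3,"dy": -3.4,"dz": 0,"rx": 0,"ry": 0,"rz": 0},
    {"jaw": 0,"dx": 1.3,"dy": -3.4,"dz": 0,"rx": 0,"ry": 0,"rz": 0},
    {"jaw": 0,"dx": 1.3,"dy": -3.4,"dz": 0,"rx": 0,"ry": 0,"rz": 0},
    {"jaw": 0,"dx": 1.3,"dy": -3.4,"dz": 0,"rx": 0,"ry": 0,"rz": 0},
    {"jaw": 0,"dx": 1.3,"dy": -3.4,"dz": 0,"rx": 0,"ry": 0,"rz": 0},
    {"jaw": 0,"dx": 1.3,"dy": -3.4,"dz": -1,"rx": 0,"ry": 0,"rz": 0},
    {"jaw": 0,"dx": 1.1,"dy": -3.2,"dz": -2,"rx": 0,"ry": 0,"rz": 0},
    {"jaw": 0,"dx": 0,"dy": 0,"dz": -3,"rx": 0,"ry": 0,"rz": 0},
    {"jaw": 0,"dx": 0,"dy": 0,"dz": -3,"rx": 0,"ry": 0,"rz": 0},
    {"jaw": 0,"dx": 0,"dy": 0,"dz": -2,"rx": 0,"ry": 0,"rz": 0},
    {"jaw": 0,"dx": 0,"dy": 0,"dz": 0,"rx": 0,"ry": 0,"rz": 0},
  ],
)

```text
time_s: 2.1
ee_pos: [0.4433, -0.2009, 0.11]
tcp_rot: [2.717, 1.568, -0.007]
wrist_force: [-0.6, -0.3, -0.2]
opening: -0.001
```

Run:
```python
from h import *
o=observe();print(o["ee_pos"],o["tcp_rot"],o["wrist_force"])
c=calibration("wrist");print(np.round(c["cam_to_world"],3).tolist(),c["K"][0][0])
im=snap("wrist","w1.png")
for n,p in[("tcp",o["ee_pos"]),("bhole",(.446,-.1215,.055))]:print(n,proj(c,p,True))
```

```text
[ 0.44331799 -0.20088469  0.10996604] [ 2.71715498  1.56752611 -0.00664699] [-0.63442166 -0.2705297  -0.21150503]
[[0.5, -0.823, -0.269, 0.375], [0.866, 0.473, 0.161, -0.161], [-0.005, -0.313, 0.95, 0.252], [0.0, 0.0, 0.0, 1.0]] 371.64829954431775
tcp (np.float64(316.1362860721374), np.float64(310.8698788679867))
bhole (np.float64(441.40262072728785), np.float64(201.19530254243577))
```

View pics/w1.png

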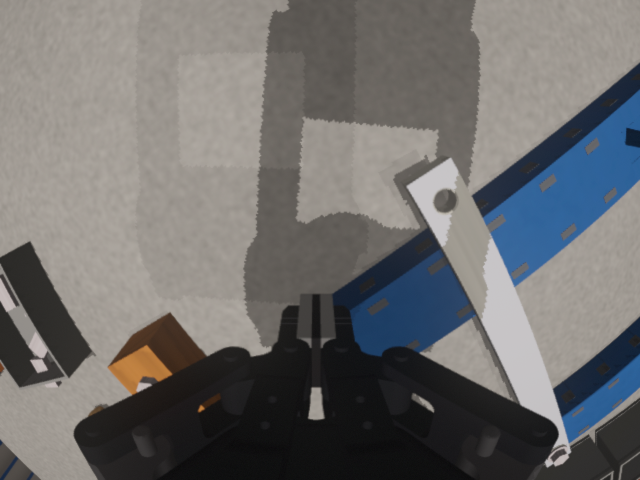

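Emit:
play_rows(
  series=[
    {"jaw": 0,"dx": 0,"dy": 0,"dz": -3.2,"rx": 0,"ry": 0,"rz": 0},
    {"jaw": 0,"dx": 0,"dy": 0,"dz": -3.0,"rx": 0,"ry": 0,"rz": 0},
    {"jaw": 0,"dx": -0.2,"dy": 2,"dz": 0,"rx": 0,"ry": 0,"rz": 0},
    {"jaw": 0,"dx": 0,"dy": 1,"dz": 0,"rx": 0,"ry": 0,"rz": 0},
    {"jaw": 0,"dx": 0,"dy": 1,"dz": 0,"rx": 0,"ry": 0,"rz": 0},
    {"jaw": 0,"dx": 0,"dy": 1,"dz": 0,"rx": 0,"ry": 0,"rz": 0},
    {"jaw": 0,"dx": 0,"dy": 1,"dz": 0,"rx": 0,"ry": 0,"rz": 0},
  ],
)

```text
time_s: 2.73
ee_pos: [0.4463, -0.1411, 0.058]
tcp_rot: [2.706, 1.562, 0.003]
wrist_force: [0.1, 0.4, -0.3]
opening: -0.004
```

Emit:
play_rows(
  series=[
    {"jaw": 0,"dx": -0.5,"dy": -3,"dz": 0,"rx": 0,"ry": 0,"rz": 0},
    {"jaw": 0,"dx": 0,"dy": 0,"dz": 0,"rx": 0,"ry": 0,"rz": 0},
    {"jaw": 0,"dx": 0,"dy": 0,"dz": -1.1,"rx": 0,"ry": 0,"rz": 0},
    {"jaw": 0,"dx": 0,"dy": 0,"dz": 0,"rx": 0,"ry": 0,"rz": 0},
  ],
)

```text
time_s: 3.07
ee_pos: [0.4441, -0.1685, 0.0504]
tcp_rot: [2.696, 1.566, 0.01]
wrist_force: [0.3, -0.3, -1.1]
opening: -0.002
```

Emit:
play_rows(
  series=[
    {"jaw": 0,"dx": -0.2,"dy": 0,"dz": -0.5,"rx": 0,"ry": 0,"rz": 0},
    {"jaw": 0,"dx": 0,"dy": 0,"dz": 0,"rx": 0,"ry": 0,"rz": 0},
    {"jaw": 0,"dx": 0,"dy": 1.2,"dz": 0,"rx": 0,"ry": 0,"rz": 0},
    {"jaw": 0,"dx": 0,"dy": 1.2,"dz": 0,"rx": 0,"ry": 0,"rz": 0},
    {"jaw": 0,"dx": 0,"dy": 1.2,"dz": 0,"rx": 0,"ry": 0,"rz": 0},
    {"jaw": 0,"dx": 0,"dy": 1.2,"dz": 0,"rx": 0,"ry": 0,"rz": 0},
    {"jaw": 0,"dx": 0,"dy": 1.2,"dz": 0,"rx": 0,"ry": 0,"rz": 0},
  ],
)

```text
time_s: 3.65
ee_pos: [0.4412, -0.1037, 0.0446]
tcp_rot: [2.698, 1.564, 0.008]
wrist_force: [-0.6, -1.9, 0.1]
opening: -0.001
```

Emit:
play_rows(
  series=[
    {"jaw": 0,"dx": 0,"dy": 1.2,"dz": 0.05,"rx": 0,"ry": 0,"rz": 0},
    {"jaw": 0,"dx": 0,"dy": 1.2,"dz": 0.05,"rx": 0,"ry": 0,"rz": 0},
    {"jaw": 0,"dx": 0,"dy": 1.2,"dz": 0,"rx": 0,"ry": 0,"rz": 0},
    {"jaw": 0,"dx": 0.05,"dy": 1.2,"dz": 0,"rx": 0,"ry": 0,"rz": 0},
    {"jaw": 0,"dx": 0.25,"dy": 1.2,"dz": 0,"rx": 0,"ry": 0,"rz": 0},
    {"jaw": 0,"dx": 0.28,"dy": 1.2,"dz": 0,"rx": 0,"ry": 0,"rz": 0},
    {"jaw": 0,"dx": 0.3,"dy": 1.2,"dz": 0,"rx": 0,"ry": 0,"rz": 0},
  ],
)

```text
time_s: 4.23
ee_pos: [0.449, -0.0089, 0.0469]
tcp_rot: [2.693, 1.566, 0.01]
wrist_force: [-0.1, -1.9, 0.9]
opening: 0.002
```

Emit:
play_rows(
  series=[
    {"jaw": 0,"dx": 0.3,"dy": 0.6,"dz": 0,"rx": 0,"ry": 0,"rz": 0},
    {"jaw": 0,"dx": 0.3,"dy": 0.5,"dz": 0,"rx": 0,"ry": 0,"rz": 0},
    {"jaw": 0,"dx": 0.25,"dy": 0.4,"dz": -0.05,"rx": 0,"ry": 0,"rz": 0},
    {"jaw": 0,"dx": 0.2,"dy": 0.3,"dz": 0,"rx": 0,"ry": 0,"rz": 0},
    {"jaw": 0,"dx": 0,"dy": 0,"dz": 0,"rx": 0,"ry": 0,"rz": 0},
  ],
)

```text
time_s: 4.65
ee_pos: [0.4592, 0.0141, 0.0467]
tcp_rot: [2.69, 1.572, 0.009]
wrist_force: [-0.8, -1.0, 1.8]
opening: -0.002
```

Run:
```python
from h import *
o=observe();print(o["ee_pos"],o["tcp_rot"],o["wrist_force"])
c=calibration("wrist")
im=snap("wrist","w2.png")
for n,p in[("tcp",o["ee_pos"]),("slot",(.4828,.0483,.04)),("pivot",(.7437,-.0997,.065))]:print(n,proj(c,p,True))
```

```text
[0.45922853 0.01411485 0.04669094] [2.69049681 1.57191868 0.0089592 ] [-0.80400236 -0.9595171   1.81388907]
tcp (np.float64(316.1639392273863), np.float64(310.9219093784949))
slot (np.float64(405.3787635601332), np.float64(309.5409358129745))
pivot (np.float64(358.53713412034904), np.float64(582.0702047931087))
```

View pics/w2.png

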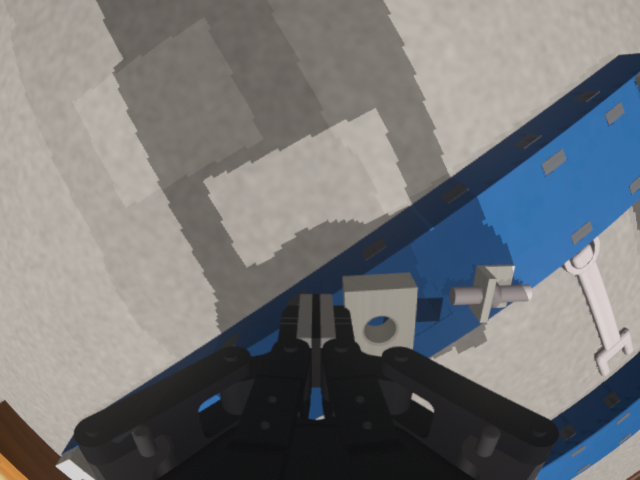

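The hole is at (381,328), the screw tip at (453,297), and the slot shows to the right of the brace at about (428,308). There is a clear gap left before the screw.

Run:
```python
from h import *
c=calibration("wrist")
P=np.array([.7437,-.0997])
h=atz(c,381,327,.055,True);t=atz(c,453,297,.0485,True);t2=atz(c,529,293,.0485,True);f=atz(c,416,276,.055,True)
d=h[:2]-P;L=np.hypot(*d);x=d/L;y=np.array([-x[1],x[0]])
print(h,L,np.degrees(np.arctan2(*d[::-1])),t,t2,f)
r=t[:2]-P;print("tip along",r@x,"across",r@y,"gap",-(r@y)-.015,"corner",(f[:2]-P)@x,(f[:2]-P)@y)
q=np.array([.4592,.0141])-P;print("tcp in brace",q@x,q@y)
```

```text
[0.47554272 0.03622308 0.055     ] 0.30063833669515 153.12054290089526 [0.48288287 0.06991093 0.0485    ] [0.50252705 0.10516216 0.0485    ] [0.46092901 0.05882593 0.055     ]
tip along 0.3093220022165084 across -0.03336679035904567 gap 0.01836679035904567 corner 0.32389226307977503 -0.013553750798418664
tcp in brace 0.30521321095349946 0.027121686146968485
```

Emit:
play_rows(
  series=[
    {"jaw": 0,"dx": 0.17,"dy": 0.3,"dz": -0.05,"rx": 0,"ry": 0,"rz": 0},
    {"jaw": 0,"dx": 0.15,"dy": 0.26,"dz": -0.05,"rx": 0,"ry": 0,"rz": 0},
    {"jaw": 0,"dx": 0.15,"dy": 0.26,"dz": 0,"rx": 0,"ry": 0,"rz": 0},
    {"jaw": 0,"dx": 0.1,"dy": 0.18,"dz": 0,"rx": 0,"ry": 0,"rz": 0},
    {"jaw": 0,"dx": 0,"dy": 0,"dz": 0,"rx": 0,"ry": 0,"rz": 0},
  ],
)

```text
time_s: 5.12
ee_pos: [0.464, 0.0222, 0.0459]
tcp_rot: [2.693, 1.568, 0.004]
wrist_force: [-1.0, -0.1, 0.7]
opening: -0.0
```

Emit:
play_rows(
  series=[
    {"jaw": 0,"dx": 0.07,"dy": 0.13,"dz": 0,"rx": 0,"ry": 0,"rz": 0},
    {"jaw": 0,"dx": 0.07,"dy": 0.13,"dz": 0,"rx": 0,"ry": 0,"rz": 0},
    {"jaw": 0,"dx": 0.07,"dy": 0.13,"dz": 0,"rx": 0,"ry": 0,"rz": 0},
    {"jaw": 0,"dx": 0.0,"dy": 0.0,"dz": 0,"rx": 0,"ry": 0,"rz": 0},
  ],
)

```text
time_s: 5.45
ee_pos: [0.4657, 0.0256, 0.0458]
tcp_rot: [2.694, 1.566, 0.002]
wrist_force: [-2.8, -1.8, 3.3]
opening: 0.003
```

Emit:
play_rows(
  series=[
    {"jaw": 0,"dx": 0.05,"dy": 0.08,"dz": 0.03,"rx": 0,"ry": 0,"rz": 0},
    {"jaw": 0,"dx": 0.05,"dy": 0.08,"dz": 0,"rx": 0,"ry": 0,"rz": 0},
    {"jaw": 0,"dx": 0,"dy": 0,"dz": 0,"rx": 0,"ry": 0,"rz": 0},
  ],
)

```text
time_s: 5.7
ee_pos: [0.4668, 0.0273, 0.0459]
tcp_rot: [2.695, 1.566, 0.002]
wrist_force: [-2.3, -1.0, 1.8]
opening: -0.003
```

Emit:
play_rows(
  series=[
    {"jaw": 0,"dx": 0.03,"dy": 0.06,"dz": 0,"rx": 0,"ry": 0,"rz": 0},
    {"jaw": 0,"dx": 0.03,"dy": 0.06,"dz": 0,"rx": 0,"ry": 0,"rz": 0},
    {"jaw": 0,"dx": 0,"dy": 0,"dz": 0,"rx": 0,"ry": 0,"rz": 0},
  ],
)

```text
time_s: 5.95
ee_pos: [0.4674, 0.0286, 0.0459]
tcp_rot: [2.695, 1.566, 0.001]
wrist_force: [-2.9, -1.0, 2.2]
opening: 0.004
```

Emit:
play_rows(
  series=[
    {"jaw": 0,"dx": 0.03,"dy": 0.06,"dz": 0,"rx": 0,"ry": 0,"rz": 0},
    {"jaw": 0,"dx": 0.03,"dy": 0.06,"dz": 0,"rx": 0,"ry": 0,"rz": 0},
    {"jaw": 0,"dx": 0,"dy": 0,"dz": 0,"rx": 0,"ry": 0,"rz": 0},
  ],
)

```text
time_s: 6.2
ee_pos: [0.468, 0.0297, 0.0459]
tcp_rot: [2.695, 1.566, 0.001]
wrist_force: [-4.1, -2.7, 3.0]
opening: -0.002
```

Run:
```python
from h import *
print(observe()["wrist_force"],observe()["ee_pos"]);snap("wrist","w3.png")
im=cv2.imread("pics/w3.png")[230:390,280:560];cv2.imwrite("pics/w3c.png",cv2.resize(im,(784,448),interpolation=cv2.INTER_CUBIC))
```

```text
[-4.11120543 -2.71618658  3.01171873] [0.46795073 0.02972521 0.04586623]
```

View pics/w3c.png

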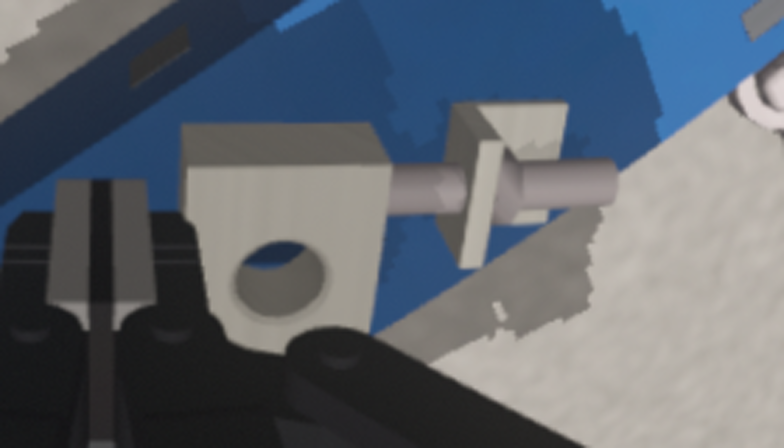

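The brace is at or very near the screw tip. From here I use finer steps.

Emit:
play_rows(
  series=[
    {"jaw": 0,"dx": 0.02,"dy": 0.04,"dz": 0,"rx": 0,"ry": 0,"rz": 0},
    {"jaw": 0,"dx": 0,"dy": 0,"dz": 0,"rx": 0,"ry": 0,"rz": 0},
  ],
)

```text
time_s: 6.42
ee_pos: [0.468, 0.0297, 0.0459]
tcp_rot: [2.694, 1.566, -0.001]
wrist_force: [-4.4, -2.8, 2.9]
opening: -0.003
```

Emit:
play_rows(
  series=[
    {"jaw": 0,"dx": 0.03,"dy": 0.06,"dz": 0,"rx": 0,"ry": 0,"rz": 0},
    {"jaw": 0,"dx": 0.03,"dy": 0.06,"dz": 0,"rx": 0,"ry": 0,"rz": 0},
  ],
)

```text
time_s: 6.58
ee_pos: [0.4681, 0.0301, 0.0458]
tcp_rot: [2.693, 1.565, -0.004]
wrist_force: [-6.8, -9.5, 5.2]
opening: -0.0
```

Emit:
play_rows(
  series=[
    {"jaw": 0,"dx": 0,"dy": 0,"dz": 0,"rx": 0,"ry": 0,"rz": 0},
    {"jaw": 0,"dx": 0,"dy": 0,"dz": 0,"rx": 0,"ry": 0,"rz": 0},
  ],
)

```text
time_s: 6.75
ee_pos: [0.4679, 0.0296, 0.0459]
tcp_rot: [2.693, 1.565, -0.005]
wrist_force: [-3.7, -0.9, 3.2]
opening: -0.001
```

Emit:
play_rows(
  series=[
    {"jaw": 0,"dx": 0.03,"dy": 0.05,"dz": 0,"rx": 0,"ry": 0,"rz": 0},
    {"jaw": 0,"dx": 0.03,"dy": 0.05,"dz": 0,"rx": 0,"ry": 0,"rz": 0},
    {"jaw": 0,"dx": 0.02,"dy": 0.03,"dz": 0,"rx": 0,"ry": 0,"rz": 0},
  ],
)

```text
time_s: 7.0
ee_pos: [0.468, 0.0299, 0.0458]
tcp_rot: [2.692, 1.565, -0.009]
wrist_force: [-6.6, -7.6, 5.7]
opening: 0.002
```

Force along the push is about 9.8 N. I hold that level.

Emit:
play_rows(
  series=[
    {"jaw": 0,"dx": 0.02,"dy": 0.035,"dz": 0,"rx": 0,"ry": 0,"rz": 0},
    {"jaw": 0,"dx": 0.02,"dy": 0.035,"dz": 0,"rx": 0,"ry": 0,"rz": 0},
    {"jaw": 0,"dx": 0.02,"dy": 0.035,"dz": 0,"rx": 0,"ry": 0,"rz": 0},
  ],
)

```text
time_s: 7.25
ee_pos: [0.468, 0.0299, 0.0459]
tcp_rot: [2.691, 1.564, -0.014]
wrist_force: [-6.0, -7.7, 4.8]
opening: -0.001
```

Emit:
play_rows(
  series=[
    {"jaw": 0,"dx": 0.02,"dy": 0.035,"dz": 0,"rx": 0,"ry": 0,"rz": 0},
    {"jaw": 0,"dx": 0.02,"dy": 0.035,"dz": 0,"rx": 0,"ry": 0,"rz": 0},
    {"jaw": 0,"dx": 0.02,"dy": 0.035,"dz": 0,"rx": 0,"ry": 0,"rz": 0},
    {"jaw": 0,"dx": 0.02,"dy": 0.035,"dz": 0,"rx": 0,"ry": 0,"rz": 0},
    {"jaw": 0,"dx": 0.02,"dy": 0.035,"dz": 0,"rx": 0,"ry": 0,"rz": 0},
    {"jaw": 0,"dx": 0.02,"dy": 0.035,"dz": 0,"rx": 0,"ry": 0,"rz": 0},
  ],
)

```text
time_s: 7.75
ee_pos: [0.468, 0.0299, 0.046]
tcp_rot: [2.689, 1.563, -0.022]
wrist_force: [-6.5, -6.9, 4.9]
opening: -0.001
```

Emit:
play_rows(
  series=[
    {"jaw": 0,"dx": 0.02,"dy": 0.035,"dz": 0,"rx": 0,"ry": 0,"rz": 0},
    {"jaw": 0,"dx": 0.02,"dy": 0.035,"dz": 0,"rx": 0,"ry": 0,"rz": 0},
    {"jaw": 0,"dx": 0.02,"dy": 0.035,"dz": 0,"rx": 0,"ry": 0,"rz": 0},
    {"jaw": 0,"dx": 0.02,"dy": 0.035,"dz": 0,"rx": 0,"ry": 0,"rz": 0},
  ],
)

```text
time_s: 8.08
ee_pos: [0.468, 0.0298, 0.0461]
tcp_rot: [2.687, 1.563, -0.027]
wrist_force: [-7.0, -7.0, 5.8]
opening: -0.001
```

Emit:
play_rows(
  series=[
    {"jaw": 0,"dx": -0.2,"dy": -0.35,"dz": 0,"rx": 0,"ry": 0,"rz": 0},
    {"jaw": 0,"dx": -0.5,"dy": -0.9,"dz": 0,"rx": 0,"ry": 0,"rz": 0},
    {"jaw": 0,"dx": -1,"dy": -1.8,"dz": 0,"rx": 0,"ry": 0,"rz": 0},
    {"jaw": 0,"dx": 0,"dy": 0,"dz": 3,"rx": 0,"ry": 0,"rz": 0},
    {"jaw": 0,"dx": 0,"dy": 0,"dz": 4,"rx": 0,"ry": 0,"rz": 0},
    {"jaw": 0,"dx": 0,"dy": 0,"dz": 1,"rx": 0,"ry": 0,"rz": 0},
    {"jaw": 0,"dx": 0,"dy": 0,"dz": 0,"rx": 0,"ry": 0,"rz": 0},
  ],
)

```text
time_s: 8.67
ee_pos: [0.4483, -0.0036, 0.1275]
tcp_rot: [2.688, 1.564, -0.026]
wrist_force: [-0.6, -0.2, 0.9]
opening: 0.001
```

```bash
cat >> h.py <<'E'
from scipy.spatial.transform import Rotation as R
def st(yaw):
    o=observe();A=R.from_rotvec(o["tcp_rot"]);G=R.from_euler("z",yaw,degrees=True)*R.from_rotvec([np.pi,0,0])
    B=R.from_euler("z",yaw+180,degrees=True)*R.from_rotvec([np.pi,0,0])
    v=min([(G*A.inv()).as_rotvec(),(B*A.inv()).as_rotvec()],key=np.linalg.norm)
    print(np.round(o["ee_pos"],4),"f",np.round(o["wrist_force"],1),"turn",np.round(v,3),"open",round(o["opening"],3),"j6",round(o["joint_pos"][5],2),"t",o["time_s"])
    return o
E
python3 - <<'E'
from h import *
st(92);c=calibration("wrist");snap("wrist","w4.png");print(proj(c,(.4828,.0483,.04),True))
im=cv2.imread("pics/w4.png")[150:390,280:600];cv2.imwrite("pics/w4c.png",cv2.resize(im,(800,600),interpolation=cv2.INTER_CUBIC))
np.save("c4.npy",c,allow_pickle=True)
E
```

```text
[ 0.4483 -0.0036  0.1275] f [-0.6 -0.2  0.9] turn [0.034 0.011 0.552] open 0.001 j6 -1.2 t 8.6667
(np.float64(412.9751919882747), np.float64(250.18605713324686))
```

View pics/w4c.png

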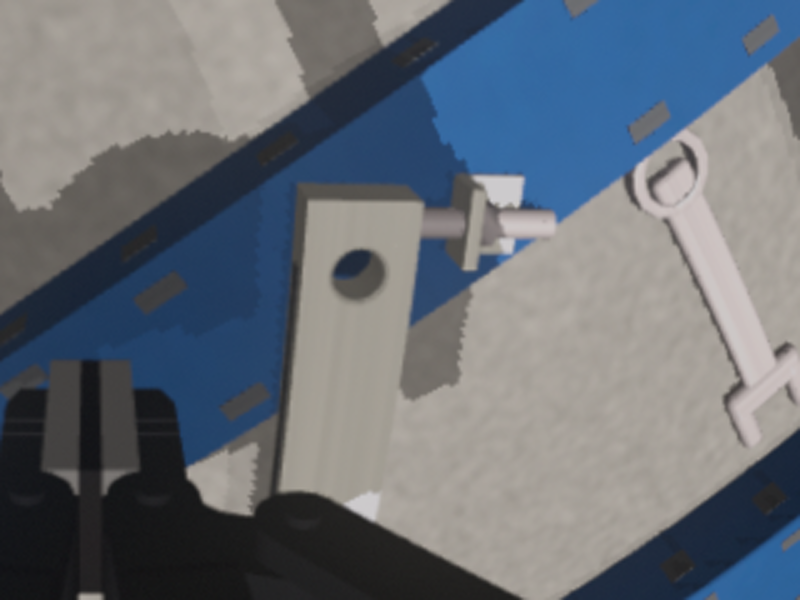

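The brace bears on the screw, with the hole at (423.6,259.6). Next is the pin.

Emit:
play_rows(
  series=[
    {"jaw": 0.6,"dx": 0.5,"dy": -2,"dz": 2.5,"rx": 0.017,"ry": 0.005,"rz": 0.11},
    {"jaw": 0.6,"dx": 1.2,"dy": -3.6,"dz": 1,"rx": 0.017,"ry": 0.005,"rz": 0.11},
    {"jaw": 0.6,"dx": 1.2,"dy": -3.6,"dz": 0,"rx": 0,"ry": 0,"rz": 0.11},
    {"jaw": 0.6,"dx": 1.2,"dy": -3.6,"dz": 0,"rx": 0,"ry": 0,"rz": 0.11},
    {"jaw": 0.6,"dx": 1.2,"dy": -3.6,"dz": 0,"rx": 0,"ry": 0,"rz": 0.11},
    {"jaw": 0.6,"dx": 1.2,"dy": -3.6,"dz": 0,"rx": 0,"ry": 0,"rz": 0},
    {"jaw": 0.6,"dx": 1.2,"dy": -3.6,"dz": 0,"rx": 0,"ry": 0,"rz": 0},
    {"jaw": 0.6,"dx": 1.2,"dy": -3.6,"dz": 0,"rx": 0,"ry": 0,"rz": 0},
    {"jaw": 0.6,"dx": 1.2,"dy": -3.6,"dz": 0,"rx": 0,"ry": 0,"rz": 0},
    {"jaw": 0.6,"dx": 1.2,"dy": -3.4,"dz": 0,"rx": 0,"ry": 0,"rz": 0},
    {"jaw": 0.6,"dx": 0.5,"dy": -1,"dz": 0,"rx": 0,"ry": 0,"rz": 0},
    {"jaw": 0.6,"dx": 0,"dy": 0,"dz": 0,"rx": 0,"ry": 0,"rz": 0},
  ],
)

```text
time_s: 9.72
ee_pos: [0.5628, -0.3695, 0.1428]
tcp_rot: [-2.156, -2.267, 0.008]
wrist_force: [0.4, 0.5, 0.1]
opening: 0.599
```

Run:
```python
from h import *
c4=np.load("c4.npy",allow_pickle=True).item()
print("hole",atz(c4,423.6,259.6,.055,True),"screw tip",atz(c4,280+425/2.5,150+221/2.5,.0485,True))
st(92);c=calibration("wrist");snap("wrist","w5.png");print(proj(c,(.569,-.361,.074),True))
np.save("c5.npy",c,allow_pickle=True)
```

```text
hole [0.48523265 0.05125512 0.055     ] screw tip [0.4837839  0.07326441 0.0485    ]
[ 0.5628 -0.3695  0.1428] f [0.4 0.5 0.1] turn [-0.005 -0.013 -0.015] open 0.599 j6 -2.31 t 9.7167
(np.float64(329.22745088629006), np.float64(267.24087588017863))
```

View pics/w5.png

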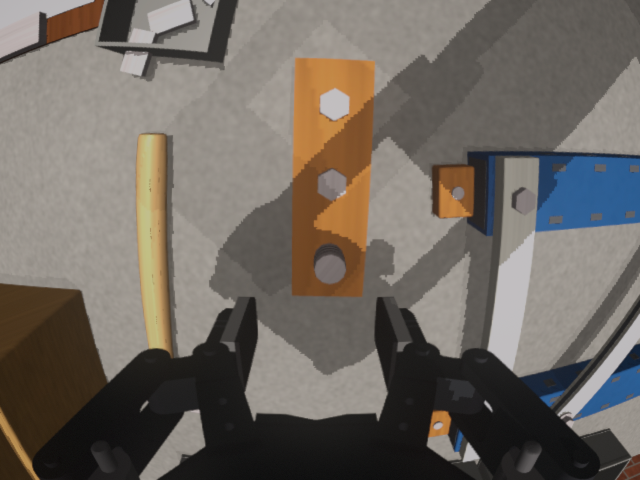

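The pin head top is centred at about (330,268), which agrees with the estimate (0.569, -0.361).

Emit:
play_rows(
  series=[
    {"jaw": 0.6,"dx": 0.6,"dy": 0.85,"dz": 0,"rx": -0.005,"ry": -0.013,"rz": -0.015},
    {"jaw": 0.6,"dx": 0,"dy": 0,"dz": 0,"rx": 0,"ry": 0,"rz": 0},
    {"jaw": 0.6,"dx": 0,"dy": 0,"dz": -2.5,"rx": 0,"ry": 0,"rz": 0},
    {"jaw": 0.6,"dx": 0,"dy": 0,"dz": -2.5,"rx": 0,"ry": 0,"rz": 0},
    {"jaw": 0.6,"dx": 0,"dy": 0,"dz": -1,"rx": 0,"ry": 0,"rz": 0},
    {"jaw": 0.6,"dx": 0,"dy": 0,"dz": 0,"rx": 0,"ry": 0,"rz": 0},
  ],
)

```text
time_s: 10.27
ee_pos: [0.5662, -0.3545, 0.0782]
tcp_rot: [-2.174, -2.263, -0.0]
wrist_force: [-0.9, -0.1, 0.1]
opening: 0.603
```

```bash
python3 -c "
from h import *
st(92)"
```

```text
[ 0.5662 -0.3545  0.0782] f [-0.9 -0.1  0.1] turn [-0.003 -0.003 -0.005] open 0.603 j6 -2.29 t 10.2667
```

Emit:
play_rows(
  series=[
    {"jaw": 0.6,"dx": 0.3,"dy": -0.6,"dz": 0,"rx": 0,"ry": 0,"rz": 0},
    {"jaw": 0.6,"dx": 0,"dy": 0,"dz": -1,"rx": 0,"ry": 0,"rz": 0},
    {"jaw": 0.6,"dx": 0,"dy": 0,"dz": -0.8,"rx": 0,"ry": 0,"rz": 0},
    {"jaw": 0.6,"dx": 0,"dy": 0,"dz": -0.2,"rx": 0,"ry": 0,"rz": 0},
    {"jaw": 0.6,"dx": 0,"dy": 0,"dz": 0,"rx": 0,"ry": 0,"rz": 0},
  ],
)

```text
time_s: 10.68
ee_pos: [0.5702, -0.3609, 0.0598]
tcp_rot: [-2.174, -2.267, -0.001]
wrist_force: [-1.0, -0.4, 0.5]
opening: 0.6
```

Emit:
play_rows(
  series=[
    {"jaw": 0.6,"dx": -0.1,"dy": 0,"dz": -0.5,"rx": 0,"ry": 0,"rz": 0},
    {"jaw": 0.15,"dx": 0,"dy": 0,"dz": 0,"rx": 0,"ry": 0,"rz": 0},
    {"jaw": 0.15,"dx": 0,"dy": 0,"dz": 0,"rx": 0,"ry": 0,"rz": 0},
    {"jaw": 0.15,"dx": 0,"dy": 0,"dz": 0,"rx": 0,"ry": 0,"rz": 0},
    {"jaw": 0.15,"dx": 0,"dy": 0,"dz": 0,"rx": 0,"ry": 0,"rz": 0},
    {"jaw": 0.15,"dx": 0,"dy": 0,"dz": 0,"rx": 0,"ry": 0,"rz": 0},
  ],
  newtons=40,
)

```text
time_s: 11.18
ee_pos: [0.5694, -0.3613, 0.0556]
tcp_rot: [2.174, 2.267, 0.001]
wrist_force: [-0.5, 0.5, -0.8]
opening: 0.215
```

Emit:
play_rows(
  series=[
    {"jaw": 0,"dx": 0,"dy": 0,"dz": 0,"rx": 0,"ry": 0,"rz": 0},
    {"jaw": 0,"dx": 0,"dy": 0,"dz": 0,"rx": 0,"ry": 0,"rz": 0},
    {"jaw": 0,"dx": 0,"dy": 0,"dz": 1,"rx": 0,"ry": 0,"rz": 0},
    {"jaw": 0,"dx": 0,"dy": 0,"dz": 1.5,"rx": 0,"ry": 0,"rz": 0},
    {"jaw": 0,"dx": 0,"dy": 0,"dz": 2,"rx": 0,"ry": 0,"rz": 0},
    {"jaw": 0,"dx": 0,"dy": 0,"dz": 3,"rx": 0,"ry": 0,"rz": 0},
    {"jaw": 0,"dx": 0,"dy": 0,"dz": 3,"rx": 0,"ry": 0,"rz": 0},
    {"jaw": 0,"dx": 0,"dy": 0,"dz": 1,"rx": 0,"ry": 0,"rz": 0},
  ],
)

```text
time_s: 11.85
ee_pos: [0.5674, -0.3597, 0.175]
tcp_rot: [-2.171, -2.263, 0.0]
wrist_force: [0.9, 0.1, 0.2]
opening: 0.215
```

```bash
python3 -c "
from h import *
st(60)"
```

```text
[ 0.5674 -0.3597  0.175 ] f [0.9 0.1 0.2] turn [-0.005 -0.003 -0.565] open 0.215 j6 -2.29 t 11.85
```

Emit:
play_rows(
  series=[
    {"jaw": 0,"dx": -0.75,"dy": 3.6,"dz": 0,"rx": 0,"ry": 0,"rz": -0.11},
    {"jaw": 0,"dx": -0.75,"dy": 3.6,"dz": 0,"rx": 0,"ry": 0,"rz": -0.11},
    {"jaw": 0,"dx": -0.75,"dy": 3.6,"dz": 0,"rx": 0,"ry": 0,"rz": -0.11},
    {"jaw": 0,"dx": -0.75,"dy": 3.6,"dz": 0,"rx": 0,"ry": 0,"rz": -0.11},
    {"jaw": 0,"dx": -0.75,"dy": 3.6,"dz": 0,"rx": 0,"ry": 0,"rz": -0.11},
    {"jaw": 0,"dx": -0.75,"dy": 3.6,"dz": 0,"rx": 0,"ry": 0,"rz": 0},
    {"jaw": 0,"dx": -0.75,"dy": 3.6,"dz": 0,"rx": 0,"ry": 0,"rz": 0},
    {"jaw": 0,"dx": -0.75,"dy": 3.6,"dz": 0,"rx": 0,"ry": 0,"rz": 0},
    {"jaw": 0,"dx": -0.75,"dy": 3.6,"dz": -0.5,"rx": 0,"ry": 0,"rz": 0},
    {"jaw": 0,"dx": -0.75,"dy": 3,"dz": -1,"rx": 0,"ry": 0,"rz": 0},
    {"jaw": 0,"dx": -0.3,"dy": 1.5,"dz": -1,"rx": 0,"ry": 0,"rz": 0},
    {"jaw": 0,"dx": 0,"dy": 0,"dz": 0,"rx": 0,"ry": 0,"rz": 0},
  ],
)

```text
time_s: 12.85
ee_pos: [0.4824, 0.0224, 0.1585]
tcp_rot: [2.729, 1.547, 0.01]
wrist_force: [1.0, -0.3, -0.6]
opening: 0.217
```

```bash
python3 -c "
from h import *
st(60)"
```

```text
[0.4824 0.0224 0.1585] f [ 1.  -0.3 -0.6] turn [0.001 0.008 0.016] open 0.217 j6 -1.14 t 12.85
```

Emit:
play_rows(
  series=[
    {"jaw": 0,"dx": 0.28,"dy": 2.6,"dz": -1,"rx": 0,"ry": 0.008,"rz": 0.016},
    {"jaw": 0,"dx": 0,"dy": 0.2,"dz": -1.5,"rx": 0,"ry": 0,"rz": 0},
    {"jaw": 0,"dx": 0,"dy": 0,"dz": -0.5,"rx": 0,"ry": 0,"rz": 0},
    {"jaw": 0,"dx": 0,"dy": 0,"dz": 0,"rx": 0,"ry": 0,"rz": 0},
  ],
)

```text
time_s: 13.18
ee_pos: [0.4856, 0.0518, 0.1302]
tcp_rot: [2.715, 1.574, 0.003]
wrist_force: [0.2, -0.2, -1.5]
opening: 0.214
```

Run:
```python
from h import *
o=st(60);c=calibration("wrist");snap("wrist","w6.png");s=calibration("side");snap("side","s6.png")
np.save("c6.npy",c,allow_pickle=True)
p=o["ee_pos"]-[0,0,.0506];print("tip",proj(c,p,True),"holepred",proj(c,(.4852,.0513,.055),True),"side",proj(s,p),proj(s,(.4852,.0513,.055)))
a=cv2.resize(cv2.imread("pics/w6.png")[200:440,220:420],(500,600),interpolation=cv2.INTER_CUBIC)
cx,cy=map(int,proj(s,p));y0,x0=cy-50,cx-25;print(x0,y0)
b=cv2.resize(cv2.imread("pics/s6.png")[y0:y0+100,x0:x0+50],(300,600),interpolation=cv2.INTER_CUBIC)
cv2.imwrite("pics/w6c.png",np.hstack([a,b]))
```

```text
[0.4856 0.0518 0.1302] f [ 0.2 -0.2 -1.5] turn [ 0.002  0.003 -0.003] open 0.214 j6 -1.1 t 13.1833
tip (np.float64(315.976701402099), np.float64(266.63148245434417)) holepred (np.float64(314.82490569195943), np.float64(251.35752993121207)) side (np.float64(278.82678354686226), np.float64(235.12888992135998)) (np.float64(279.4115123909982), np.float64(243.260373703961))
253 185
```

View pics/w6c.png

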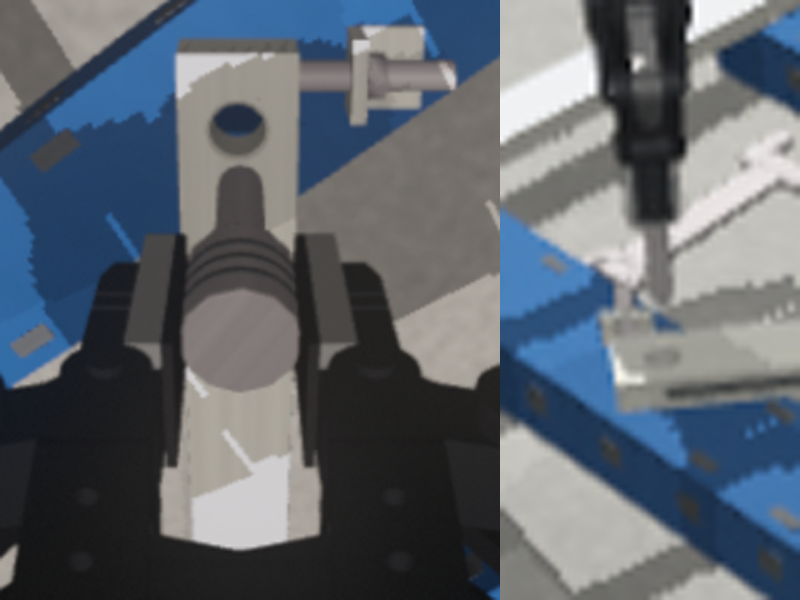

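The wrist view shows the hole at (315.2,251.6), against a prediction of (314.8,251.4). The pin nose lies right above it, and the side view agrees. I go down in stages.

Emit:
play_rows(
  series=[
    {"jaw": 0,"dx": -0.04,"dy": -0.05,"dz": -0.8,"rx": 0,"ry": 0,"rz": 0},
    {"jaw": 0,"dx": 0,"dy": 0,"dz": -0.8,"rx": 0,"ry": 0,"rz": 0},
    {"jaw": 0,"dx": 0,"dy": 0,"dz": -0.2,"rx": 0,"ry": 0,"rz": 0},
    {"jaw": 0,"dx": 0,"dy": 0,"dz": 0,"rx": 0,"ry": 0,"rz": 0},
  ],
)

```text
time_s: 13.62
ee_pos: [0.4865, 0.0488, 0.1132]
tcp_rot: [2.716, 1.568, 0.007]
wrist_force: [0.5, 0.1, -1.5]
opening: 0.214
```

Emit:
play_rows(
  series=[
    {"jaw": 0,"dx": -0.13,"dy": 0.25,"dz": 0,"rx": 0,"ry": 0,"rz": 0},
    {"jaw": 0,"dx": 0,"dy": 0,"dz": 0,"rx": 0,"ry": 0,"rz": 0},
  ],
)

```text
time_s: 13.78
ee_pos: [0.485, 0.051, 0.1131]
tcp_rot: [2.717, 1.566, 0.007]
wrist_force: [0.7, -0.3, -1.3]
opening: 0.217
```

```bash
python3 -c "
from h import *
st(60)"
```

```text
[0.485  0.051  0.1131] f [ 0.7 -0.3 -1.3] turn [0.002 0.006 0.001] open 0.217 j6 -1.1 t 13.7833
```

Emit:
play_rows(
  series=[
    {"jaw": 0,"dx": 0.02,"dy": 0.02,"dz": -0.35,"rx": 0,"ry": 0.005,"rz": 0},
    {"jaw": 0,"dx": 0,"dy": 0,"dz": -0.35,"rx": 0,"ry": 0,"rz": 0},
    {"jaw": 0,"dx": 0,"dy": 0,"dz": -0.3,"rx": 0,"ry": 0,"rz": 0},
    {"jaw": 0,"dx": 0,"dy": 0,"dz": 0,"rx": 0,"ry": 0,"rz": 0},
  ],
)

```text
time_s: 14.12
ee_pos: [0.4854, 0.0514, 0.1026]
tcp_rot: [2.719, 1.568, 0.0]
wrist_force: [0.1, -0.3, -1.7]
opening: 0.216
```

Emit:
play_rows(
  series=[
    {"jaw": 0,"dx": 0,"dy": 0,"dz": -0.35,"rx": 0,"ry": 0,"rz": 0},
    {"jaw": 0,"dx": 0,"dy": 0,"dz": -0.35,"rx": 0,"ry": 0,"rz": 0},
    {"jaw": 0,"dx": 0,"dy": 0,"dz": -0.3,"rx": 0,"ry": 0,"rz": 0},
    {"jaw": 0,"dx": 0,"dy": 0,"dz": 0,"rx": 0,"ry": 0,"rz": 0},
  ],
)

```text
time_s: 14.45
ee_pos: [0.4854, 0.0515, 0.0913]
tcp_rot: [2.719, 1.568, 0.0]
wrist_force: [0.1, -0.4, -0.7]
opening: 0.216
```

Still free, with the tip at about 0.041. Next it goes into the slot.

Emit:
play_rows(
  series=[
    {"jaw": 0,"dx": 0,"dy": 0,"dz": -0.3,"rx": 0,"ry": 0,"rz": 0},
    {"jaw": 0,"dx": 0,"dy": 0,"dz": -0.3,"rx": 0,"ry": 0,"rz": 0},
    {"jaw": 0,"dx": 0,"dy": 0,"dz": 0,"rx": 0,"ry": 0,"rz": 0},
  ],
)

```text
time_s: 14.7
ee_pos: [0.4854, 0.0514, 0.0846]
tcp_rot: [2.719, 1.568, -0.0]
wrist_force: [-0.4, 0.1, -1.1]
opening: 0.214
```

Emit:
play_rows(
  series=[
    {"jaw": 0,"dx": 0,"dy": 0,"dz": -0.4,"rx": 0,"ry": 0,"rz": 0},
    {"jaw": 0,"dx": 0,"dy": 0,"dz": -0.4,"rx": 0,"ry": 0,"rz": 0},
    {"jaw": 0,"dx": 0,"dy": 0,"dz": -0.4,"rx": 0,"ry": 0,"rz": 0},
    {"jaw": 0,"dx": 0,"dy": 0,"dz": -0.3,"rx": 0,"ry": 0,"rz": 0},
    {"jaw": 0,"dx": 0,"dy": 0,"dz": 0,"rx": 0,"ry": 0,"rz": 0},
  ],
)

```text
time_s: 15.12
ee_pos: [0.4852, 0.0515, 0.0679]
tcp_rot: [2.719, 1.569, -0.0]
wrist_force: [-0.8, -1.0, -0.3]
opening: 0.213
```

Emit:
play_rows(
  series=[
    {"jaw": 0,"dx": 0,"dy": 0,"dz": -0.25,"rx": 0,"ry": 0,"rz": 0},
    {"jaw": 0,"dx": 0,"dy": 0,"dz": -0.2,"rx": 0,"ry": 0,"rz": 0},
    {"jaw": 0,"dx": 0,"dy": 0,"dz": -0.1,"rx": 0,"ry": 0,"rz": 0},
    {"jaw": 0,"dx": 0,"dy": 0,"dz": 0,"rx": 0,"ry": 0,"rz": 0},
  ],
)

```text
time_s: 15.45
ee_pos: [0.4853, 0.0515, 0.0617]
tcp_rot: [2.719, 1.569, -0.0]
wrist_force: [-0.4, 0.0, -1.1]
opening: 0.22
```

Emit:
play_rows(
  series=[
    {"jaw": 0,"dx": 0,"dy": 0,"dz": -0.06,"rx": 0,"ry": 0,"rz": 0},
    {"jaw": 0.4,"dx": 0,"dy": 0,"dz": 0,"rx": 0,"ry": 0,"rz": 0},
    {"jaw": 0.6,"dx": 0,"dy": 0,"dz": 0,"rx": 0,"ry": 0,"rz": 0},
    {"jaw": 0.6,"dx": 0,"dy": 0,"dz": 0,"rx": 0,"ry": 0,"rz": 0},
    {"jaw": 0.6,"dx": 0,"dy": 0,"dz": 0,"rx": 0,"ry": 0,"rz": 0},
    {"jaw": 0.6,"dx": 0,"dy": 0,"dz": 1,"rx": 0,"ry": 0,"rz": 0},
    {"jaw": 0.6,"dx": 0,"dy": 0,"dz": 2.5,"rx": 0,"ry": 0,"rz": 0},
    {"jaw": 0.6,"dx": 0,"dy": 0,"dz": 3,"rx": 0,"ry": 0,"rz": 0},
    {"jaw": 0.6,"dx": 0,"dy": -1,"dz": 3,"rx": 0,"ry": 0,"rz": 0},
    {"jaw": 0.6,"dx": 0,"dy": -2,"dz": 1,"rx": 0,"ry": 0,"rz": 0},
    {"jaw": 0.6,"dx": 0,"dy": 0,"dz": 0,"rx": 0,"ry": 0,"rz": 0},
  ],
)

```text
time_s: 16.37
ee_pos: [0.4839, 0.0211, 0.1743]
tcp_rot: [2.718, 1.571, -0.001]
wrist_force: [0.2, 0.3, -0.4]
opening: 0.602
```

Run:
```python
from h import *
o=st(60);c=calibration("wrist");snap("wrist","w7.png");s=calibration("side");snap("side","s7.png")
h=np.array((.4852,.0513,.079));print(proj(c,h,True),proj(s,h),proj(s,h-[0,0,.024]))
cx,cy=map(int,proj(c,h,True));a=cv2.imread("pics/w7.png")[cy-80:cy+80,cx-100:cx+100];a=cv2.resize(a,(500,400),interpolation=cv2.INTER_CUBIC)
cx,cy=map(int,proj(s,h));b=cv2.imread("pics/s7.png")[cy-30:cy+50,cx-30:cx+30];b=cv2.resize(b,(300,400),interpolation=cv2.INTER_CUBIC)
cv2.imwrite("pics/f7.png",np.hstack([a,b]));print(cx-30,cy-30)
```

```text
[0.4839 0.0211 0.1743] f [ 0.2  0.3 -0.4] turn [ 0.003  0.001 -0.001] open 0.602 j6 -1.16 t 16.3667
(np.float64(356.47616250271767), np.float64(221.57860800060507)) (np.float64(278.82267904841245), np.float64(235.50309751918067)) (np.float64(279.4115123909982), np.float64(243.260373703961))
248 205
```

View pics/f7.png

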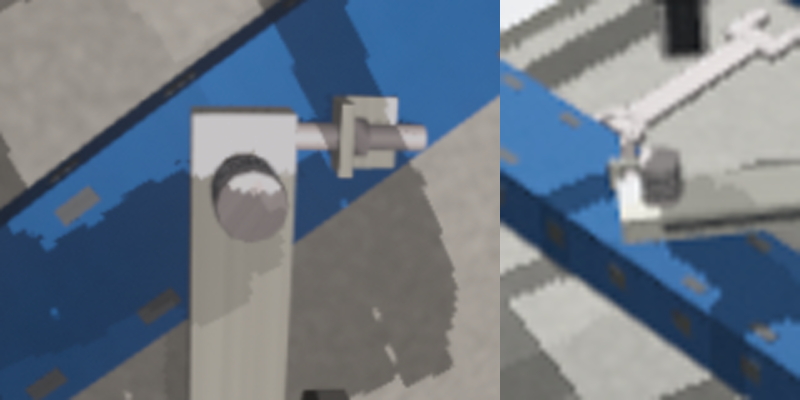

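The head sits on the brace, with its top face at about crop (251,207) against a predicted (251,204). The brace still touches the screw and the gripper is clear.

```bash
python3 -c "
from bench import *
print(hand_in())"
```

```text
the job is handed in; nothing more can be done
None
```

The job is done and handed in at about 16.4 s, well inside the 67 s limit.

- **Brace:** I pushed its free end with the closed fingers until it met the stop screw. I then held about 9.5–10 N along the push for about 1.1 s. One reading was 11.6 N just before the hold. All force readings stayed well below the 20 N at which the bracket bends.
- **Pin:** I took it from the block's farthest hole and lowered it through the brace into the slot. No insertion force showed beyond the 1–2 N the sensor reads in free air. I let go with it about 1 mm or less from home so that it dropped the rest.
- **Last checks:** The final wrist and side pictures show the pin's head on the brace's top, within about 1 mm of where it should be. They also show the brace touching the screw, the bracket straight and the gripper clear with no force reading.
- **Not so clean:**
  - On the first approach the fingers came down about 1 cm too high, possibly just over the brace's edge. I backed off and lowered them without touching anything.
  - During the hold the tool tilted by about 1° and showed 5–6 N of upward force, probably friction. I corrected the tilt afterwards.

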